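# Clamp a flat bar with a recessed hex-socket hold-down

## Task

Slide one end of the flat steel bar straight in under the low arm of the blue clamp, centred, until it butts against the heel. Then fit the T-handle hex key into the clamp's recessed socket screw, turning it by feel until it drops fully home, and turn the screw clockwise to its stop so that the foot grips the bar. Leave the key standing in the screw and the other tools where they lie.

Things in the scene. Friction and masses are not known exactly. Their poses are not given: they have to be found in the camera images.
- clamp: Blue hold-down clamp fixed to the table (place and yaw vary). Origin on the table top below the vertical screw axis; z up; x points from the open throat in to the heel: the bar slides in along +x. Arm 52 mm wide (y), x = -25 to +28 mm, underside 15 mm and top 47 mm above the table. Heel and bolting ears fill x = +28 to +64 mm, y = -44 to +44 mm.
- heel_stop (a point): Point on the heel's flat vertical stop face (52 mm wide, from the table up), on the clamp's centre line, 28 mm beyond the screw axis, 3 mm above the table. With the bar butted here and in line, the bar's centre is at x = -49.5 mm in the clamp's frame.
- collar_mouth (a point): Centre of the mouth of the dark steel collar on the arm, on the screw axis, 66 mm above the table. Collar 43 mm across at the top, 32 mm below. Its mouth tapers from 33 mm to a 22 mm round bore at height 60 mm, which ends at height 45 mm on the screw's face.
- socket_face (a point): Centre of the screw's face, 45 mm above the table, in the bore. Its hexagonal socket is 18.2 mm across flats, floor at 30 mm, its mouth countersunk 2 mm deep (22 mm at the face). How the hexagon lies is unknown (this point's axes do not tell it): turn the key, lightly pressed, until it drops. A 17 mm key enters within about 7 degrees of alignment; seated it has 8 degrees of play each way.
- clamp_screw (a joint): Turn of the socket screw (rad): 0 = open (start), grows clockwise seen from above, end stop at 1.05. It does not tell how the hexagon lies. Stiff: about 0.2 N m of friction; it stays where it is left. It lowers the foot 5 mm per rad; the foot meets the 6 mm bar at about 0.7 rad.
- clamp_foot: Round brass foot, 18 mm diameter, below the arm on the screw axis, sprung (6 N per mm). With the screw open its underside is 9.5 mm above the table (3.5 mm above the bar) and its origin is at the clamp's origin on the table; the origin moves down with it.
- bar_center (a point): Centre of the loose dark flat steel bar, 155 x 32 x 6 mm, flat on the table; x along its length, y across, z up; both ends alike. It begins in front of the throat, roughly in line with the clamp's x axis.
- key_handle (a point): Centre of the grip of the loose T-handle hex key (about 0.15 kg): a red flat-sided bar 70 mm long (x), 15 mm wide (y), 18 mm high (z), 114 mm above the key's tip. The key stands upright in its rack, tip on the rack's floor, turned to any angle.
- key_tip (a point): Centre of the flat lower end of the key, on the axis of its steel hexagonal shank: 17 mm across flats, 19.6 mm across corners, 105 mm long from the tip to the grip, no chamfer. z points up the shank. One pair of flats is parallel to the grip's long sides (faces the key's +y and -y).
- rack_mouth (a point): Centre of the mouth of the key's grey tube rack, fixed to the table: outer diameter 32 mm, 60 mm high, on a 60 mm disc; round hole 22 mm, floor 6 mm above the table.
- magnet_center (a point): Centre of a red arrow-shaped welding magnet, 88 x 110 x 16 mm: a bystander.
- marker_center (a point): Centre of a white paint marker with black cap, 17 x 134 x 17 mm: a bystander.
- screwdriver_center (a point): Centre of a red screwdriver, 29 x 212 x 28 mm: a bystander.
Not all that is in view belongs to the job. Several things have the shape of the clamp; the one meant has the colours described above.

How it is judged (in metres and radians):
On the way, in this order (a step that is already met when the one before it is completed fails the run):
1. the bar lies under the arm, butted against the heel, the screw still open (x of bar_center in the frame of clamp between -0.0535 and -0.045 m and y of bar_center in the frame of clamp between -0.01 and 0.01 m and angle between the x axis of bar_center and the x axis of clamp, either way round below 0.12 rad and height (world z) of bar_center below 0.006 m and value of joint clamp_screw below 0.3 rad), for 0.2 s.
2. the key is fully home in the socket (tip at least 9 mm below the screw's face), the screw not yet tightened (height (world z) of key_tip below 0.036 m and horizontal distance between key_tip and clamp below 0.004 m and angle between key_tip's own z axis and vertical below 0.12 rad and value of joint clamp_screw below 0.6 rad), for 0.1 s.
3. the screw is turned clockwise up to its stop (more than 0.9 rad) (value of joint clamp_screw above 0.9 rad), for 0.1 s.
At the end, for the whole second after the job is handed in: Bar flat under the arm, end within 4 mm of the heel, 10 mm of the centre line, 0.12 rad of its direction; screw past 0.9 rad, foot pressing with over 2 N; key standing in the socket, tip 9 mm or more below the screw face, within 4 mm of the axis, 0.12 rad of upright; at rest (x of bar_center in the frame of clamp between -0.0535 and -0.045 m and y of bar_center in the frame of clamp between -0.01 and 0.01 m and angle between the x axis of bar_center and the x axis of clamp, either way round below 0.12 rad and height (world z) of bar_center below 0.006 m and height (world z) of key_tip below 0.036 m and horizontal distance between key_tip and clamp below 0.004 m and angle between key_tip's own z axis and vertical below 0.12 rad and value of joint clamp_screw above 0.9 rad and contact force between clamp_foot and anything else above 2 N and linear speed of clamp_foot below 0.02 m/s); the robot touches nothing.
It fails at once if a bystander (magnet, marker or screwdriver) is moved by more than 30 mm (distance of any of magnet_center, marker_center, screwdriver_center from where it was at the start of the episode above 0.03 m).
It also fails if it takes over 61 s, if anything falls off the work surface, if the arm or the gripper's body presses on something with over 40 N, if the wrist force passes 120 N, or if a joint passes its speed limit or range.

## Robot

A 6-joint arm with a two-finger parallel gripper is mounted at the origin on a cart in front of the work surface, level with it; the furniture and walls round the work are solid. World frame = base frame: x ahead of the robot, y to its left, z up, the work surface at z = 0. Lengths are in mm, angles in rad, forces in N, time in s.
With the tool pointing down it reaches from about 400 to 925 mm from the base axis. Payload 12.5 kg.
Tool frame: the origin (TCP) lies between the finger pads; the fingertips stand 19 mm ahead of it and the grasp point (between the pads) is the TCP (env.tips_ahead is the distance from the TCP to the fingertips, in mm); z points along the fingers, y is the line along which they close (so a half turn about z gives the same grasp; the last joint's range is limited). The gripper opens to 95 mm and grips with 3 to 60 N. Pads are 20 mm wide; open, the fingers measure 119 mm over their backs; the gripper's body (75 mm by 180 mm) begins 59 mm behind the grasp point.
Start: joints at [-1.366, 0.491, 1.559, -0, 1.092, -0.106], TCP at [191.16, -595.065, 233.661] pointing down, gripper open.
Joint ranges: [-3.1, 3.1], [-0.84, 2.19], [0.05, 2.79], [-1.13, 4.28], [0.06, 2.93], [-2.69, 2.69]. Speed limits (rad/s): [2.22, 2.22, 2.79, 3.14, 3.14, 3.14].

## Interface

Orientations are given as [roll, pitch, yaw] about the fixed x, y, z axes, in that order (R = Rz(yaw) Ry(pitch) Rx(roll)).
In Python, from cell import env gives the robot as it stands.
- The arm moves only by the shell command python3 -m crank 'ROWS'. ROWS is JSON, a list of rows, each a list of 5 numbers: the shift along the tool's x, y, z in mm, then the turn about the tool's z in degrees, then the finger opening in mm, from 0 to 95.1. In form: [[dx, dy, dz, yaw, grip], ...]. A call has 1 to 10 rows; each row is the pose to reach, as a shift and turn from the pose commanded when the call began, along the tool's axes at that moment; what a row does not reach only later rows make up. A row lasts 1/12 s, in which the tool goes at most 41.7 mm and 7.16 degrees, less where a joint would pass 70% of its speed; a pose out of reach is approached as far as the arm can. A call with a gripper value outside its range is refused whole. The fingers move at their own pace and stop on an object; the grip force is fixed at half the most. Time passes only in rows, so rows that repeat a pose let the fingers close. It gives the time, the measured TCP pose, the force, the opening and the grip force at its end, in the units of the state.
- env.state(): the state, without advancing time (a new reading comes with each control period).
- env.read_camera(name): name is "scene" or "top" or "wrist"; returns a dict with "img" (480x640x3 uint8, blue, green, red), "K" (3x3 intrinsics, pixels), "pose" (4x4, takes a point from camera to world coordinates). Camera axes: x right, y down, z forward; pixel columns grow to the right and rows downward; lengths in mm; the calibration is good to about 2 mm. A picture is of the moment at which its call begins. There is no depth.
- env.job_done(): hands the job in; it is judged then, once.
The state is a dict: "t": time; "joints": joint angles; "qvel": joint speeds; "tau": joint torques, N m; "eef_pos": TCP position; "tcp_rot": TCP orientation; "ft_force": force on the tool from outside, world axes, zero at the start; "moment": the same for the moment, N m; "opening": opening from 0.0 (shut) to 1.0 (fully open); "grip_force": force on a finger pad.
Only numpy, scipy, OpenCV 4.12 (cv2) and the standard library are available. Lean on these libraries where they do the work, as an engineer would, in place of code of your own. Each camera call takes 0.05 s, during which the arm holds its last target. There are 200 camera calls.

## Working session

There is one attempt and no reset: what is moved stays moved. The work goes in short steps, Python scripts to look and compute and a shell command to move; the robot and the scene stay as the last step left them, time stands still between calls to the robot, and variables do not carry over. Pictures are saved under pics/ and viewed, at most 10 in all, crops included, and the job is handed in when it is done.

```bash
ls; mkdir -p pics; python3 - <<'E'
from cell import env
import cv2
for n in ("scene","top"):
    c=env.read_camera(n); cv2.imwrite(f"pics/{n}0.png",c["img"]); print(n,c["K"].round(1).tolist(),c["pose"].round(3).tolist())
print(env.state())
E
```

```text
pics
scene [[615.9, 0.0, 322.2], [0.0, 615.9, 244.7], [0.0, 0.0, 1.0]] [[-0.591, -0.346, 0.729, -327.057], [-0.807, 0.232, -0.544, 659.322], [0.019, -0.909, -0.416, 604.807], [0.0, 0.0, 0.0, 1.0]]
top [[485.2, 0.0, 322.4], [0.0, 485.2, 242.5], [0.0, 0.0, 1.0]] [[0.057, -0.974, 0.218, 338.628], [-0.998, -0.057, 0.007, 11.649], [0.005, -0.218, -0.976, 1027.018], [0.0, 0.0, 0.0, 1.0]]
{'t': 0.1, 'joints': array([-1.36559375e+00,  4.91509181e-01,  1.55938634e+00,  3.17888279e-05,
        1.09171490e+00, -1.05631335e-01]), 'qvel': array([ 0.00136948,  0.00020906, -0.0017835 , -0.00191328, -0.00151117,
        0.00196811]), 'tau': array([ 1.62145538e-03, -6.13624549e+01, -2.58607525e+01,  6.93751196e-02,
        4.69698559e-02, -6.11118776e-05]), 'eef_pos': array([ 191.12726326, -594.85160015,  233.11477307]), 'tcp_rot': array([-3.14058353e+00, -1.35346000e-04,  3.10819175e-01]), 'ft_force': array([-0.09022027,  0.04069664,  0.14096788]), 'moment': array([-0.00207803, -0.03446772,  0.05482905]), 'grip_force': 0.0, 'opening': 0.9980497987392344}
```

View pics/top0.png

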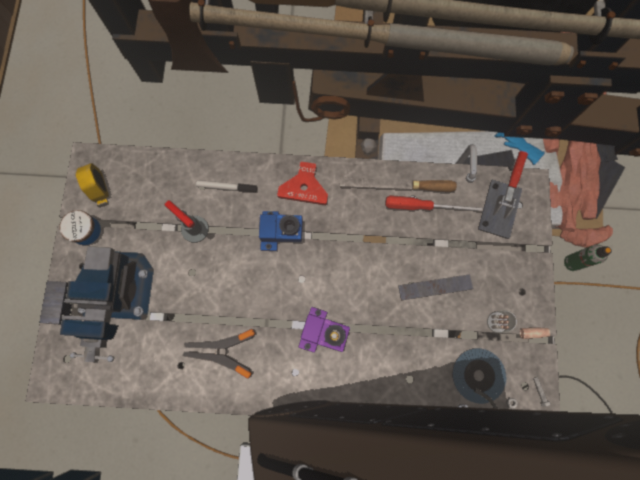

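View pics/scene0.png

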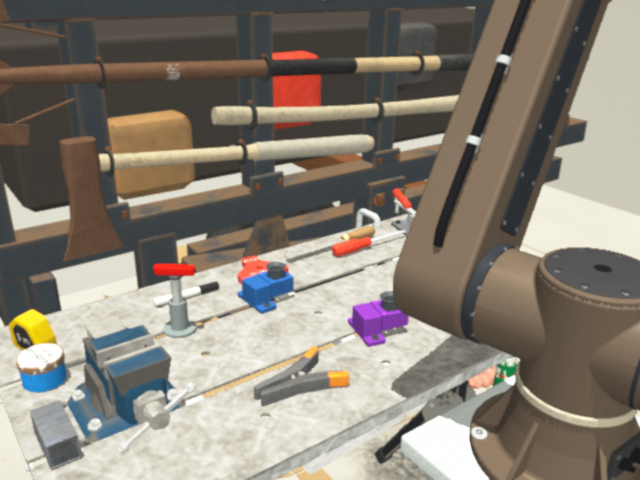

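Candidates are as follows:
- **Clamp:** the blue one at top (283,228) has the purple twin at (325,330) and the teal vise at (100,290). I choose blue.
- **Key:** red T-handle at (185,215) in the grey rack at (193,230), as against the red screwdriver at (410,203), the toggle handle at (518,170) and the magnet at (303,185).
- **Bar:** dark flat bar at (435,288).

Next, one close crop composite.

```bash
python3 - <<'E'
import cv2,numpy as np
a=cv2.imread("pics/top0.png"); s=cv2.imread("pics/scene0.png")
def cr(i,x,y,w,h,W,H): return cv2.resize(i[y:y+h,x:x+w],(W,H),interpolation=cv2.INTER_CUBIC)
A=cr(a,250,200,66,50,396,300);B=cr(a,390,262,90,50,400,222)
B=cv2.copyMakeBorder(B,0,78,0,0,0)
C=cr(a,155,195,66,50,396,300);D=cr(s,140,250,80,60,400,300)
cv2.imwrite("pics/c1.png",np.vstack([np.hstack([A,B]),np.hstack([C,D])]))
E
```

```text
(no output)
```

View pics/c1.png

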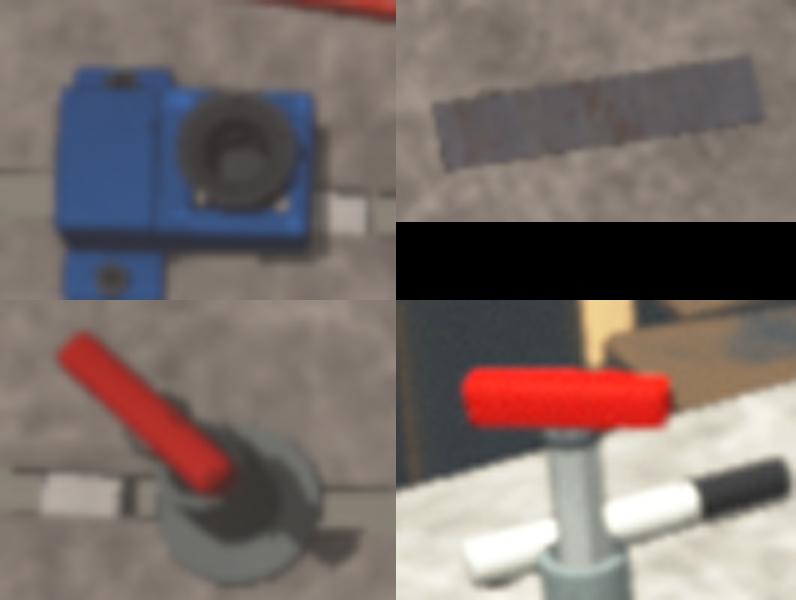

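```bash
cat > h.py <<'E'
import numpy as np
from cell import env
def ray(c,uv,z):
    K,P=c["K"],c["pose"]
    d=P[:3,:3]@np.linalg.inv(K)@np.array([uv[0],uv[1],1.]); return P[:3,3]+d*(z-P[2,3])/d[2]
def proj(c,p):
    q=np.linalg.inv(c["pose"])@np.append(p,1); q=c["K"]@q[:3]; return q[:2]/q[2]
def rel(target):  # world xy target -> tool-frame shift (tool pointing down)
    from scipy.spatial.transform import Rotation as R
    s=env.state(); return R.from_euler("xyz",s["tcp_rot"]).inv().apply(np.array(target)-s["eef_pos"])
E
python3 - <<'E'
from h import *
c=env.read_camera("top")
A=lambda x,y:(250+x/6,200+y/6); B=lambda x,y:(390+(x-396)/4.444,262+y/4.444); C=lambda x,y:(155+x/6,195+(y-300)/6)
r=lambda uv,z: ray(c,uv,z).round(1)[:2]
print("collar",r(A(239,151),66))
f=[r(A(*p),47) for p in [(313,95),(311,236),(163,92),(60,232)]]; print("arm",f, np.linalg.norm(f[0]-f[1]))
b=np.array([r(B(*p),6) for p in [(436,103),(752,57),(765,118),(446,170)]]); print("bar",b.mean(0),np.linalg.norm(b[0]-b[1]),np.linalg.norm(b[1]-b[2]),b.tolist(),(b[0]+b[3]-b[1]-b[2])/2)
e=[r(C(*p),129) for p in [(72,342),(221,478)]]; print("key",e,(e[0]+e[1])/2,np.linalg.norm(e[0]-e[1]),np.arctan2(*(e[0]-e[1])[::-1]))
print("disc",r(C(239,503),6))
E
```

```text
collar [585.9  87.5]
arm [array([612.5,  64.7]), array([562. ,  62.1]), array([610.5, 117.1]), array([558.4, 148.7])] 50.56688639811631
bar [ 484.375 -225.9  ] 153.83530154031615 29.692086487816947 [[484.1, -147.7], [515.0, -298.4], [485.9, -304.3], [452.5, -153.2]] [-32.15 150.9 ]
key [array([601.9, 322.4]), array([559.8, 269.4])] [580.85 295.9 ] 67.68611379005299 0.8995163767512279
disc [581.2 297.1]
```

```bash
python3 -m crank '[[390,-242,123,-84,60],[390,-242,123,-84,60],[390,-242,123,-84,60],[390,-242,123,-84,60],[390,-242,123,-84,60],[390,-242,123,-84,60],[390,-242,123,-84,60],[390,-242,123,-84,60],[390,-242,123,-84,60],[390,-242,123,-84,60]]'
```

```text
t: 0.98
eef_pos: [452.8, -286.8, 125.3]
tcp_rot: [3.142, 0.0, 1.567]
ft_force: [0.2, -0.2, 0.2]
opening: 0.632
grip_force: 0.0
```

```bash
python3 -m crank '[[41,36,15,-12,60],[41,36,15,-12,60],[41,36,15,-12,60],[41,36,15,-12,60],[41,36,15,-12,60],[41,36,15,-12,60]]'; python3 - <<'E'
from h import *
import cv2
c=env.read_camera("wrist"); cv2.imwrite("pics/w1.png",c["img"]); print(c["K"].round(1).tolist(),c["pose"].round(3).tolist()); s=env.state();print(s["eef_pos"],s["tcp_rot"])
E
```

```text
t: 1.48
eef_pos: [487.7, -248.9, 111.1]
tcp_rot: [3.141, 0.0, 1.767]
ft_force: [0.3, -0.2, 0.2]
opening: 0.634
grip_force: 0.0
[[341.8, 0.0, 313.4], [0.0, 341.8, 245.7], [0.0, 0.0, 1.0]] [[0.981, 0.188, 0.051, 472.699], [0.195, -0.947, -0.254, -177.899], [0.001, 0.259, -0.966, 262.114], [0.0, 0.0, 0.0, 1.0]]
[ 487.66702997 -248.95204605  111.15732364] [3.14126380e+00 5.00153568e-04 1.76715854e+00]
```

View pics/w1.png

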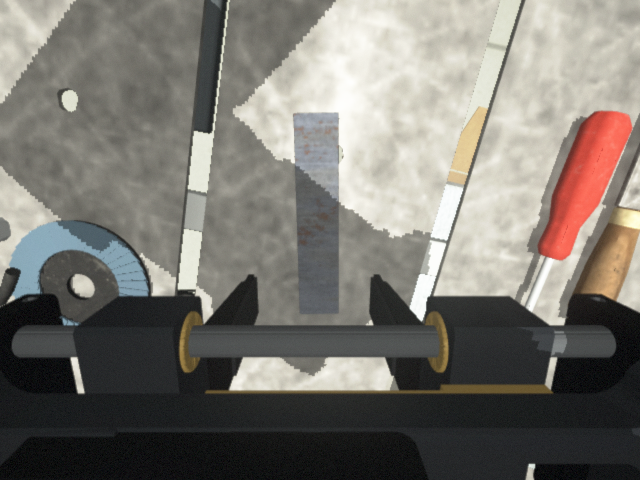

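The bar lies centred between the fingers, with corners at (293,113), (338,112), (339,313) and (299,314). The screwdriver is well to the right at (580,180).

```bash
python3 - <<'E'
from h import *
c=env.read_camera("wrist")
b=np.array([ray(c,p,6)[:2] for p in [(293,113),(338,112),(339,313),(299,314)]])
m=b.mean(0);d=(b[0]+b[1]-b[2]-b[3])/2
yaw=np.arctan2(d[1],d[0]);u=d/np.linalg.norm(d)
print(b.round(1).tolist(),m,np.linalg.norm(d),np.linalg.norm(b[0]-b[1]),yaw, rel([*(m-20*u),21]))
E
```

```text
[[453.4, -153.3], [484.3, -146.5], [518.0, -297.1], [486.0, -304.3]] [ 485.42579314 -225.28351137] 154.41793849422518 31.61878840785628 1.7871748863422088 [ 3.6412312   2.71796227 90.14455322]
```

```bash
python3 -m crank '[[4,3,40,-1.1,60],[4,3,75,-1.1,60],[4,3,90,-1.1,60],[4,3,90,-1.1,60],[4,3,90,-1.1,20],[4,3,90,-1.1,20],[4,3,90,-1.1,20],[4,3,90,-1.1,20],[4,3,90,-1.1,20],[4,3,90,-1.1,20]]'
```

```text
t: 2.42
eef_pos: [490.4, -243.5, 20.9]
tcp_rot: [3.141, 0.0, 1.789]
ft_force: [-1.7, -1.4, 2.0]
opening: 0.331
grip_force: 30.0
```

```bash
python3 -m crank '[[0,0,-30,0,20],[40,37,-30,10,20],[80,74,-30,10,20],[115,106,-30,10,20],[150,138,-30,10,20],[150,138,-30,10,20],[150,138,-30,10,20],[150,138,-30,10,20]]'; python3 - <<'E'
from h import *
import cv2
c=env.read_camera("wrist"); cv2.imwrite("pics/w2.png",c["img"][:330]); s=env.state();print(s["eef_pos"],s["tcp_rot"])
E
```

```text
t: 3.08
eef_pos: [593.0, -64.8, 50.4]
tcp_rot: [-3.141, 0.0, 1.619]
ft_force: [-0.5, -0.3, -2.2]
opening: 0.332
grip_force: 30.0
[592.36930522 -66.13647696  50.38653154] [-3.14079193e+00 -1.55934931e-05  1.61686583e+00]
```

View pics/w2.png

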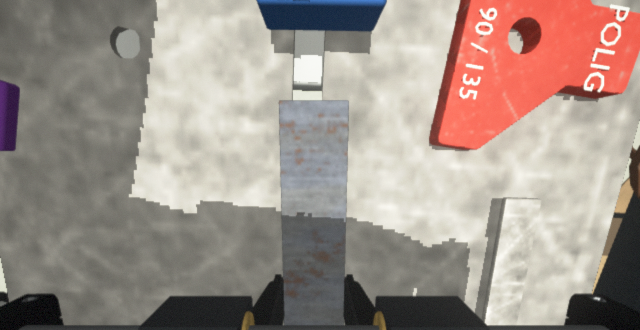

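The picture shows the arm's front lower edge from (274,31) to (373,30), and the held bar's front end from (279,101) to (349,100), in line with the throat.

```bash
python3 - <<'E'
from h import *
import cv2
c=env.read_camera("wrist")
a=[ray(c,p,15)[:2] for p in [(274,31),(373,30)]];b=[ray(c,p,36)[:2] for p in [(279,101),(349,100)]]
print(a,np.linalg.norm(a[0]-a[1]),(a[0]+a[1])/2); print(b,np.linalg.norm(b[0]-b[1]),(b[0]+b[1])/2)
s=env.state();print(s["eef_pos"],s["tcp_rot"],np.subtract(s["eef_pos"][:2],(b[0]+b[1])/2))
h=cv2.resize(c["img"][0:120,250:400],(800,640))[:600]
cv2.imwrite("pics/w3.png",h)
t=env.read_camera("top")["img"]
E
```

```text
[array([566.65908548,  62.79247365]), array([614.4241035 ,  65.40997981])] 47.83668346066227 [590.54159449  64.10122673]
[array([571.80221976,  28.58067506]), array([603.23948087,  30.44109087])] 31.492261480756795 [587.52085031  29.51088296]
[592.13494772 -67.0842789   50.47751077] [-3.14079100e+00 -2.14223632e-05  1.61526135e+00] [  4.61409741 -96.59516186]
```

View pics/w3.png

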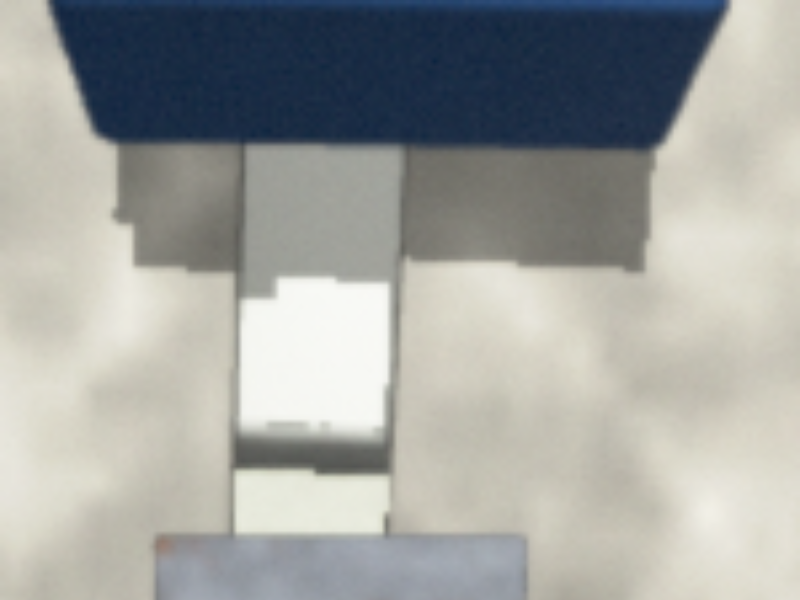

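The clamp's front face is sharp here: top edge from (48,5) to (730,10), bottom edge from (97,138) to (665,147) in the crop.

```bash
python3 - <<'E'
from h import *
c=env.read_camera("wrist");s=env.state();print(s["eef_pos"],s["tcp_rot"])
q=lambda x,y:(250+x*.1875,y*.1875)
for (p,r,z) in [((48,5),(730,10),47),((97,138),(665,147),15),((155,536),(526,536),36)]:
    a,b=ray(c,q(*p),z)[:2],ray(c,q(*r),z)[:2]; d=b-a
    print(z,(a+b)/2,np.linalg.norm(d),np.arctan2(d[0],-d[1])if 0 else np.arctan2(d[1],d[0])+np.pi/2)
E
```

```text
[592.05026236 -67.99953418  50.64198162] [-3.14102164e+00  1.04189546e-05  1.61352419e+00]
47 [589.40599854  62.79122985] 50.261788413892695 1.6075690540780365
15 [589.47553081  64.20936868] 51.38655506284134 1.5999485544095233
36 [587.34816691  28.02473694] 31.323526779814554 1.613979654182585
```

```bash
python3 -m crank '[[0,3.3,15,0.4,20],[0,3.3,27,0.4,20],[0,3.3,29.7,0.4,20],[0,3.3,29.7,0.4,20],[25,3.3,29.7,0.4,20],[50,3.3,29.7,0.4,20],[70,3.3,29.7,0.4,20],[80,3.3,29.7,0.4,20],[83,3.3,29.7,0.4,20],[83,3.3,29.7,0.4,20]]'
```

```text
t: 4.12
eef_pos: [592.1, 16.1, 21.0]
tcp_rot: [-3.141, 0.0, 1.608]
ft_force: [0.3, 0.7, -1.4]
opening: 0.333
grip_force: 30.0
```

```bash
python3 -m crank '[[1,0,0,0,20],[2,0,0,0,20],[3,0,0,0,20],[4,0,0,0,20],[4,0,0,0,20]]'; python3 -m crank '[[1,0,0,0,20],[2,0,0,0,20],[3,0,0,0,20],[3,0,0,0,20]]'
```

```text
t: 4.53
eef_pos: [592.1, 19.8, 21.0]
tcp_rot: [-3.142, 0.0, 1.607]
ft_force: [0.2, 0.5, -1.8]
opening: 0.333
grip_force: 30.0
t: 4.87
eef_pos: [592.2, 21.9, 21.1]
tcp_rot: [3.141, 0.002, 1.609]
ft_force: [0.3, -11.5, -1.1]
opening: 0.328
grip_force: 30.0
```

Butted at y=21.9 with 11.5 N. Release just wide enough, then rise.

```bash
python3 -m crank '[[0,0,0,0,46],[0,0,0,0,46],[0,0,0,0,46],[0,0,-20,0,46],[0,0,-60,0,46],[-20,0,-100,0,46],[-60,0,-140,0,46],[-80,0,-160,0,46],[-80,0,-160,0,46]]'; python3 - <<'E'
from h import *
import cv2
t=env.read_camera("top");w=env.read_camera("wrist");s=env.state();print(s["eef_pos"],s["tcp_rot"])
np.savez("w4.npz",K=w["K"],pose=w["pose"])
T=cv2.resize(t["img"][195:255,150:230],(800,600),interpolation=cv2.INTER_CUBIC)
cv2.imwrite("pics/w4.png",w["img"])
E
```

```text
t: 5.62
eef_pos: [596.8, -60.3, 186.5]
tcp_rot: [3.134, 0.003, 1.606]
ft_force: [1.1, -0.1, 0.6]
opening: 0.482
grip_force: 0.0
[595.25277845 -57.64609685 182.27475263] [3.13892981e+00 5.81202402e-04 1.60605764e+00]
```

View pics/w4.png

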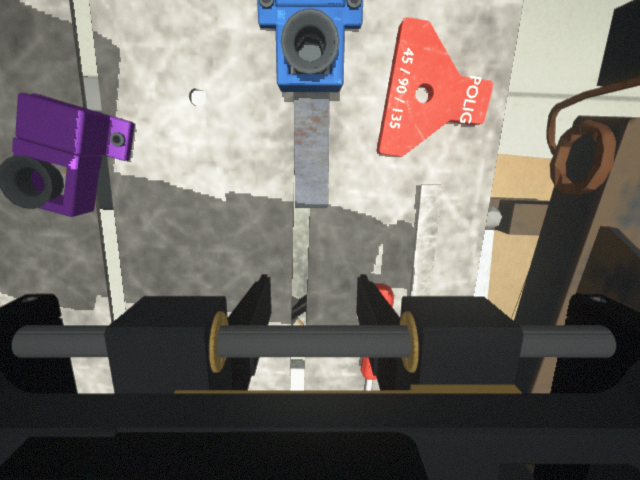

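Bar lies under the arm, with its outer end at (296..328,207) and edges along x=296 and 329. The collar rim is centred at about (310,41).

```bash
python3 - <<'E'
from h import *
c=dict(np.load("w4.npz"))
e=ray(c,(312,207.5),6)[:2];f=ray(c,(312.5,97),6)[:2];o=ray(c,(309.5,41.5),66)[:2]
y=1.605;X=np.array([np.cos(y),np.sin(y)]);Y=np.array([-X[1],X[0]])
print(e,o,(e-o)@X,(e-o)@Y,np.arctan2(*(f-e)[::-1]),np.linalg.norm(ray(c,(281,41),66)-ray(c,(338,41),66)))
s=env.state();print(s["eef_pos"],s["joints"])
E
```

```text
[594.48061805 -36.79752392] [588.3285903   89.55749691] -126.49149813387153 -1.8274662879966959 1.599836201426105 40.06199638581328
[595.25277845 -57.64609685 182.27475263] [-2.06991695e-01  5.06874587e-01  1.68617261e+00  9.19386104e-05
  9.45820953e-01 -2.42307474e-01]
```

```bash
python3 -m crank '[[309,-40,-48,40.5,46],[309,-40,-48,40.5,46],[309,-40,-48,40.5,46],[309,-40,-48,40.5,46],[309,-40,-48,40.5,46],[309,-40,-48,40.5,46],[309,-40,-48,40.5,46],[309,-40,-48,40.5,46],[309,-40,-48,40.5,46],[309,-40,-48,40.5,46]]';  python3 -m crank '[[0,0,0,0,46],[0,0,0,0,46]]'; python3 - <<'E'
from h import *
import cv2
w=env.read_camera("wrist");s=env.state();print(s["eef_pos"],s["tcp_rot"])
np.savez("w5.npz",K=w["K"],pose=w["pose"])
cv2.imwrite("pics/w5.png",w["img"][:330])
E
```

```text
t: 6.55
eef_pos: [541.9, 253.2, 227.4]
tcp_rot: [-3.14, 0.002, 0.905]
ft_force: [-0.9, -0.8, -0.4]
opening: 0.487
grip_force: 0.0
t: 6.72
eef_pos: [543.2, 250.0, 227.9]
tcp_rot: [-3.141, 0.002, 0.901]
ft_force: [0.1, -0.4, 0.5]
opening: 0.482
grip_force: 0.0
[543.41131884 249.65673482 228.1985147 ] [-3.14091364e+00  1.30387088e-03  8.99998813e-01]
```

View pics/w5.png

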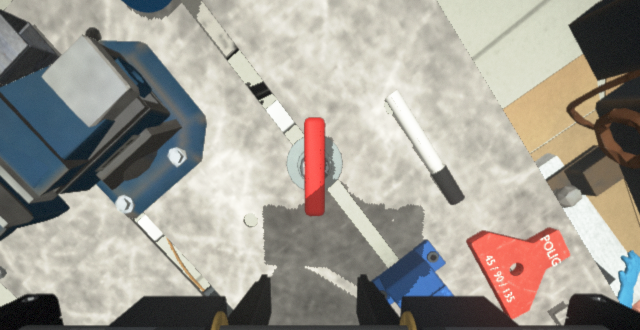

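The red grip spans (315,118) to (315,215), upright in the picture, in the grey rack. Nothing is beside it at finger height except the vise on the left at (150,120).

```bash
python3 - <<'E'
from h import *
import cv2
c=dict(np.load("w5.npz"));i=cv2.imread("pics/w5.png").astype(int)
m=((i[...,2]>120)&(i[...,1]<80)&(i[...,0]<80)).astype(np.uint8);m[:,:280]=0;m[:,350:]=0
r=cv2.minAreaRect(cv2.findNonZero(m));b=cv2.boxPoints(r);print(r,b.tolist())
w=np.array([ray(c,p,129)[:2] for p in b]);print(w.round(1).tolist(),w.mean(0))
e=sorted([((w[k]+w[(k+1)%4])/2) for k in range(4)],key=lambda p:p@[.62,.78]);d=e[-1]-e[0];print(np.linalg.norm(d),np.arctan2(d[1],d[0]))
k=w.mean(0);print(rel([*k,132]))
E
```

```text
((314.0, 166.5), (97.0, 20.0), 90.0) [[304.0, 118.0], [324.0, 118.0], [324.0, 215.0], [304.0, 215.0]]
[[597.3, 329.5], [608.1, 321.0], [566.6, 267.8], [555.1, 276.9]] [581.78816129 298.79039139]
67.4575533731629 0.9009558532463535
[62.46852003 -0.41516657 96.1174496 ]
```

```bash
python3 -m crank '[[40,0,0,0,46],[62,0,20,0,46],[62,0,50,0,46],[62,0,80,0,46],[62,0,96,0,46],[62,0,96,0,46],[62,0,96,0,5],[62,0,96,0,5],[62,0,96,0,5],[62,0,96,0,5]]'; python3 -m crank '[[0,0,0,0,5],[0,0,0,0,5],[0,0,0,0,5]]'
```

```text
t: 7.6
eef_pos: [582.5, 299.0, 134.5]
tcp_rot: [3.14, -0.002, 0.901]
ft_force: [0.9, -0.1, 0.3]
opening: 0.259
grip_force: 0.0
t: 7.85
eef_pos: [582.3, 299.2, 133.9]
tcp_rot: [3.141, -0.001, 0.901]
ft_force: [-0.4, -0.9, 5.1]
opening: 0.158
grip_force: 30.0
```

```bash
python3 -m crank '[[0,0,-10,0,5],[0,0,-30,0,5],[0,0,-55,0,5],[0,0,-80,0,5],[0,0,-85,0,5],[0,0,-85,0,5]]'; python3 - <<'E'
from h import *
print(env.state()["ft_force"],rel([588.3,89.3,220]))
E
```

```text
t: 8.35
eef_pos: [582.3, 299.3, 219.9]
tcp_rot: [3.14, -0.003, 0.901]
ft_force: [0.8, 0.1, -1.6]
opening: 0.154
grip_force: 30.0
[ 0.81915931  0.13322313 -1.58852489] [-160.97789698  135.05290926   -0.27368867]
```

```bash
python3 -m crank '[[-15,13,0,0,5],[-40,34,0,0,5],[-65,55,0,0,5],[-90,76,0,0,5],[-115,97,0,0,5],[-140,117,0,0,5],[-155,130,0,0,5],[-161,135,0,0,5],[-161,135,0,0,5],[-161,135,0,0,5]]'; python3 - <<'E'
from h import *
import cv2
s=env.state();print(s["eef_pos"],s["tcp_rot"])
w=env.read_camera("wrist");c=env.read_camera("scene");t=env.read_camera("top")
P=s["eef_pos"];p=proj(c,[P[0],P[1],95]);q=proj(t,[P[0],P[1],100]);print(p,q)
x,y=(p-[40,50]).astype(int)
S=cv2.resize(c["img"][y:y+120,x:x+80],(400,600),interpolation=cv2.INTER_CUBIC)
W=cv2.resize(w["img"][180:420,230:390],(400,600))
print("crop",x,y);cv2.imwrite("pics/s6.png",np.hstack([S,W]))
E
```

```text
t: 9.18
eef_pos: [587.6, 89.4, 217.2]
tcp_rot: [-3.14, 0.001, 0.9]
ft_force: [-1.8, -0.1, -1.7]
opening: 0.157
grip_force: 30.0
[587.58464314  89.41468399 217.20085871] [-3.14039131e+00  7.83869759e-04  9.00478549e-01]
[275.41672985 252.47356399] [287.91277348 219.96072485]
crop 235 202
```

View pics/s6.png

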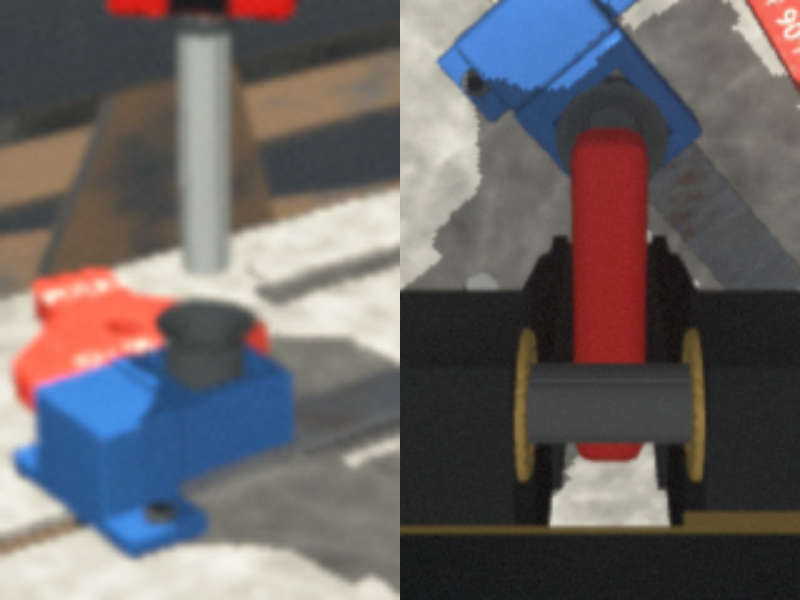

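The key hangs upright, with its tip centre at crop (207,268), i.e. px (276.4,255.6), directly above the collar mouth centre at about (211,319), i.e. px (277.2,265.8).

```bash
python3 - <<'E'
from h import *
import cv2
c=env.read_camera("scene");s=env.state();P=s["eef_pos"];print(P)
zt=P[2]-128
print("tip pred",proj(c,[P[0],P[1],zt]),"collar pred",proj(c,[588.3,89.5,66]),"grip pred",proj(c,[P[0],P[1],zt+105]), "mm/px",np.linalg.norm(np.array(P)-c["pose"][:3,3])/616)
i=c["img"][202:322,235:315]
g=cv2.cvtColor(i,cv2.COLOR_BGR2GRAY)
for r in (10,20,30,40,48,50,52,54,56): print(r+202,g[r,30:54].tolist())
for r in (60,62,64,66): print(r+202,g[r,24:60].tolist())
w=env.read_camera("wrist");q=proj(w,[588.3,89.5,66]);print(q, proj(w,[P[0],P[1],129+zt-6]))
E
```

```text
[587.73070096  90.24009402 217.79385592]
tip pred [275.04921556 254.98364809] collar pred [275.37655577 265.7954355 ] grip pred [274.30194089 204.10324457] mm/px 1.8583732312350536
212 [64, 64, 63, 67, 76, 109, 145, 165, 178, 180, 180, 176, 165, 149, 135, 104, 74, 64, 64, 65, 66, 63, 66, 63]
222 [88, 89, 86, 87, 92, 112, 142, 161, 177, 180, 182, 178, 169, 153, 143, 128, 102, 94, 101, 119, 130, 131, 129, 127]
232 [73, 75, 75, 75, 82, 109, 138, 160, 175, 180, 179, 178, 169, 152, 143, 128, 100, 87, 88, 86, 84, 81, 72, 71]
242 [69, 71, 69, 72, 81, 106, 137, 158, 173, 181, 179, 177, 168, 156, 144, 127, 97, 83, 86, 87, 88, 89, 89, 95]
250 [75, 80, 79, 84, 88, 100, 124, 149, 170, 175, 179, 178, 170, 156, 153, 169, 198, 215, 219, 218, 218, 217, 221, 227]
252 [102, 123, 131, 149, 173, 179, 158, 156, 170, 179, 180, 180, 170, 156, 151, 170, 201, 217, 218, 217, 216, 216, 220, 222]
254 [212, 222, 224, 227, 228, 217, 181, 162, 171, 181, 181, 178, 173, 161, 153, 172, 203, 220, 220, 213, 215, 224, 227, 227]
256 [230, 230, 231, 232, 229, 225, 215, 197, 190, 189, 191, 187, 185, 184, 193, 209, 220, 223
[... 196 characters left out ...]
 159, 157, 153, 145, 137, 132, 122, 113, 112, 115, 120, 122, 130, 141, 148, 165, 185, 207, 218, 219, 214, 196, 177, 149, 139, 142, 160, 184, 197]
264 [152, 154, 156, 154, 154, 152, 146, 127, 99, 80, 76, 73, 74, 76, 79, 80, 81, 80, 79, 78, 78, 78, 75, 79, 87, 107, 141, 177, 199, 208, 209, 207, 204, 206, 207, 210]
266 [135, 138, 139, 146, 150, 150, 137, 94, 66, 64, 67, 69, 72, 73, 78, 79, 81, 81, 81, 80, 77, 72, 69, 66, 64, 64, 79, 114, 153, 192, 217, 220, 221, 221, 223, 223]
268 [128, 130, 136, 145, 151, 154, 150, 124, 84, 64, 56, 60, 66, 70, 75, 79, 79, 79, 81, 77, 74, 64, 61, 60, 65, 77, 91, 102, 122, 165, 208, 217, 214, 213, 213, 217]
[314.87774524 236.47412896] [314.34588111 304.74461848]
```

```bash
python3 -m crank '[[-1.3,0.5,0,0,5],[-1.3,0.5,10,0,5],[-1.3,0.5,20,0,5],[-1.3,0.5,25,0,5],[-1.3,0.5,28,0,5],[-1.3,0.5,31,0,5],[-1.3,0.5,31,0,5]]'
```

```text
t: 10.02
eef_pos: [587.6, 87.8, 187.1]
tcp_rot: [3.141, -0.0, 0.901]
ft_force: [-0.9, 0.5, 2.9]
opening: 0.158
grip_force: 30.0
```

```bash
python3 -m crank '[[0,0,3,0,5],[0,0,6,0,5],[0,0,9,0,5],[0,0,10,0,5],[0,0,10,0,5]]'; python3 -c "
from h import *
s=env.state();print(s['ft_force'],s['moment'],s['eef_pos'])"
```

```text
t: 10.43
eef_pos: [587.5, 87.9, 176.6]
tcp_rot: [-3.141, -0.0, 0.901]
ft_force: [2.4, 2.1, -2.7]
opening: 0.15
grip_force: 30.0
[ 2.42979133  2.1109349  -2.71397473] [ 0.6044944  -0.54433942  0.02424039] [587.51412243  87.87257875 176.60550934]
```

```bash
python3 -m crank '[[0.8,0,0,0,5],[0.8,0,1,0,5],[0.8,0,2,0,5],[0.8,0,3,0,5],[0.8,0,4,0,5],[0.8,0,4,0,5]]'; python3 -c "
from h import *
s=env.state();print(s['ft_force'],s['moment'],s['eef_pos'])"
```

```text
t: 10.93
eef_pos: [587.9, 88.3, 172.8]
tcp_rot: [-3.141, 0.0, 0.901]
ft_force: [0.8, 0.7, -1.8]
opening: 0.152
grip_force: 30.0
[ 0.7846836   0.73759433 -1.75995455] [ 0.24830258 -0.31320938  0.01054098] [587.86037065  88.30692336 172.84396889]
```

```bash
python3 -m crank '[[0.3,0,0.5,0,5],[0.3,0,1,0,5],[0.3,0,1.5,0,5],[0.3,0,2,0,5],[0.3,0,2,0,5]]';python3 -m crank '[[0,0,0.5,0,5],[0,0,1,0,5],[0,0,1.5,0,5],[0,0,1.5,0,5]]'
```

```text
t: 11.35
eef_pos: [588.2, 88.5, 171.1]
tcp_rot: [3.141, 0.0, 0.901]
ft_force: [1.1, 1.3, -0.2]
opening: 0.16
grip_force: 30.0
t: 11.68
eef_pos: [588.2, 88.6, 169.4]
tcp_rot: [3.141, -0.0, 0.901]
ft_force: [1.0, 0.2, -1.2]
opening: 0.153
grip_force: 30.0
```

```bash
python3 -m crank '[[0,0,1,0,5],[0,0,2,0,5],[0,0,3,0,5],[0,0,3,0,5]]';python3 -c "
from h import *
s=env.state();print(s['ft_force'],s['moment'],s['eef_pos'])"
```

```text
t: 12.02
eef_pos: [588.2, 88.6, 166.3]
tcp_rot: [3.142, 0.0, 0.901]
ft_force: [3.0, 1.4, -2.5]
opening: 0.152
grip_force: 30.0
[ 3.02390258  1.36612971 -2.46522137] [ 0.38006852 -0.52719449 -0.01491487] [588.17308672  88.59435409 166.29148233]
```

```bash
python3 -m crank '[[0.3,0,1.5,0,5],[0.3,0,3,0,5],[0.3,0,4.5,0,5],[0.3,0,6,0,5],[0.3,0,6,0,5]]';python3 -m crank '[[0,0,1,0,5],[0,0,2,0,5],[0,0,3,0,5],[0,0,3,0,5]]'
```

```text
t: 12.43
eef_pos: [588.3, 88.8, 160.2]
tcp_rot: [-3.141, 0.0, 0.901]
ft_force: [1.9, 1.7, -2.0]
opening: 0.155
grip_force: 30.0
t: 12.77
eef_pos: [588.5, 88.8, 157.8]
tcp_rot: [3.141, -0.0, 0.901]
ft_force: [0.7, 1.3, 2.6]
opening: 0.159
grip_force: 30.0
```

Key is home by feel: it met the floor at TCP 157.8, so tip ≈ 30 mm. Now turn clockwise, watching the moment.

```bash
python3 -m crank '[[0,0,-0.7,5,5],[0,0,-0.7,10,5],[0,0,-0.7,15,5],[0,0,-0.7,20,5],[0,0,-0.7,25,5],[0,0,-0.7,30,5],[0,0,-0.7,35,5],[0,0,-0.7,40,5],[0,0,-0.7,40,5]]';python3 -c "
from h import *
s=env.state();print(s['ft_force'],s['moment'],s['eef_pos'],s['joints'][5])"
```

```text
t: 13.52
eef_pos: [588.3, 89.0, 158.2]
tcp_rot: [-3.141, -0.0, 0.199]
ft_force: [1.5, 2.8, 0.8]
opening: 0.156
grip_force: 30.0
[1.47922089 2.80906436 0.8051013 ] [ 0.63457294 -0.36778653  0.0895822 ] [588.34408425  89.01825836 158.24090083] 1.4105608408425605
```

```bash
python3 -m crank '[[0,0,0,5,5],[0,0,0,10,5],[0,0,0,15,5],[0,0,0,20,5],[0,0,0,20,5]]';python3 -c "
from h import *
s=env.state();print(s['ft_force'],s['moment'],s['eef_pos'],s['joints'][5])"
```

```text
t: 13.93
eef_pos: [588.3, 89.0, 158.3]
tcp_rot: [-3.141, -0.0, -0.147]
ft_force: [0.9, 2.3, -0.4]
opening: 0.154
grip_force: 30.0
[ 0.8611395   2.30390012 -0.41873219] [ 0.7831587  -0.34851384  0.10628631] [588.32411735  89.00871422 158.2665132 ] 1.7568566183318408
```

```bash
python3 -m crank '[[0,0,0,3,5],[0,0,0,6,5],[0,0,0,8,5],[0,0,0,8,5]]';python3 -c "
from h import *
s=env.state();print(s['ft_force'],s['moment'],s['eef_pos'],s['joints'][5])"
```

```text
t: 14.27
eef_pos: [588.3, 88.9, 158.3]
tcp_rot: [-3.142, 0.0, -0.282]
ft_force: [1.2, 2.5, -0.0]
opening: 0.155
grip_force: 30.1
[ 1.17500767  2.51968769 -0.03102651] [ 0.85587123 -0.29676045  0.19288405] [588.30437866  88.94656467 158.25199625] 1.8922351077759452
```

```bash
python3 -m crank '[[0,0,0,3,5],[0,0,0,6,5],[0,0,0,8,5],[0,0,0,8,5]]';python3 -c "
from h import *
s=env.state();print(s['ft_force'],s['moment'],s['eef_pos'],s['joints'][5])"
```

```text
t: 14.6
eef_pos: [588.3, 88.9, 158.3]
tcp_rot: [3.141, -0.0, -0.422]
ft_force: [1.4, 2.5, 0.2]
opening: 0.157
grip_force: 30.1
[1.40176477 2.46625452 0.1690585 ] [ 0.70523559 -0.36007234  0.32519643] [588.30959598  88.89807343 158.25103323] 2.0319525126230777
```

```bash
python3 -m crank '[[0,0,0,3,5],[0,0,0,6,5],[0,0,0,8,5],[0,0,0,8,5]]';python3 -c "
from h import *
s=env.state();print(s['moment'],s['eef_pos'],s['joints'][5])"
```

```text
t: 14.93
eef_pos: [588.3, 88.8, 158.2]
tcp_rot: [3.141, -0.0, -0.562]
ft_force: [1.2, 1.9, -0.7]
opening: 0.155
grip_force: 30.3
[ 0.55953658 -0.34594925  0.53520078] [588.3138121   88.76033565 158.22179181] 2.1716518414383477
```

```bash
python3 - <<'E'
from h import *
import cv2
w=env.read_camera("wrist");c=env.read_camera("scene")
S=cv2.resize(c["img"][190:310,225:325],(500,600),interpolation=cv2.INTER_CUBIC)
W=cv2.resize(w["img"][180:420,255:375],(300,600))
cv2.imwrite("pics/s7.png",np.hstack([S,W]))
E
```

View pics/s7.png

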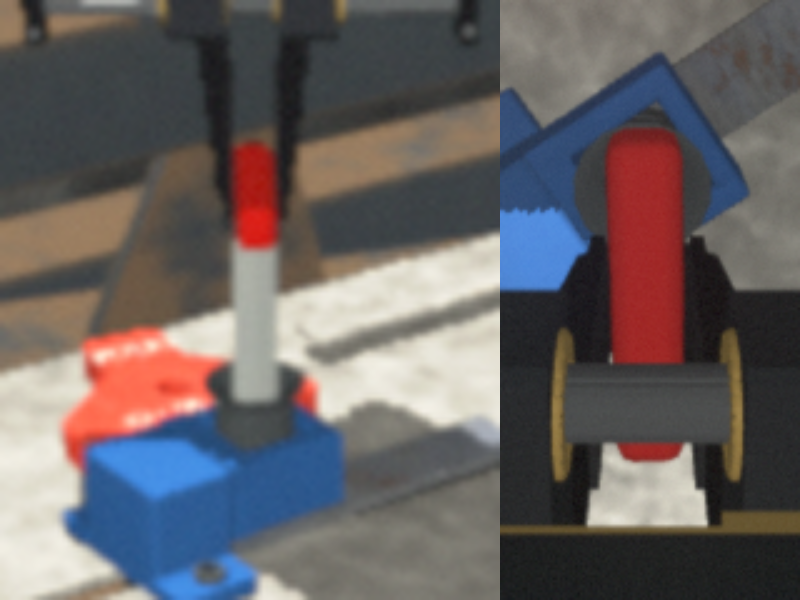

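```bash
python3 -m crank '[[0,0,0,3,5],[0,0,0,6,5],[0,0,0,8,5],[0,0,0,8,5]]';python3 -c "
from h import *
s=env.state();print(s['moment'],s['eef_pos'],s['joints'][5])"
```

```text
t: 15.37
eef_pos: [588.3, 88.8, 158.2]
tcp_rot: [3.141, -0.0, -0.703]
ft_force: [1.8, 1.9, -0.2]
opening: 0.153
grip_force: 30.2
[ 0.66987014 -0.36008414  0.50710967] [588.31776418  88.81031528 158.20677892] 2.313019746728015
```

```bash
python3 -m crank '[[0,0,0,3,5],[0,0,0,6,5],[0,0,0,8,5],[0,0,0,8,5]]';python3 -c "
from h import *
s=env.state();print(s['moment'],s['eef_pos'],s['joints'][5])"
```

```text
t: 15.7
eef_pos: [588.3, 88.9, 158.2]
tcp_rot: [-3.141, 0.0, -0.843]
ft_force: [1.0, 2.6, -1.0]
opening: 0.156
grip_force: 30.1
[ 0.85749784 -0.40036121  0.09027127] [588.32849301  88.93218102 158.21644095] 2.452718378007196
```

```bash
python3 - <<'E'
from h import *
import cv2
def ang(i):
    i=i.astype(int);m=((i[...,2]>80)&(i[...,1]<60)&(i[...,0]<60)).astype(np.uint8);m[:220]=0;m[330:]=0;m[:,:290]=0;m[:,:]=m;m[:,345:]=0
    ys=range(236,322,6);L=[np.flatnonzero(m[y])[[0,-1]] if m[y].any() else (np.nan,)*2 for y in ys];return np.array(L).T.tolist()
w=env.read_camera("wrist")["img"];print(ang(w)); cv2.imwrite("pics/w8.png",w)
for k in range(3): env.read_camera("wrist"); s=env.state();print(s["moment"],s["tau"][5],s["opening"]*95.1)
E
```

```text
[[300, 298, 298, 298, 298, 298, 298, 299, 299, 299, 299, 299, 300, 300, 300], [326, 328, 328, 328, 328, 328, 328, 328, 328, 328, 328, 327, 327, 327, 327]]
[ 0.9255253  -0.42279304  0.07675558] 0.2018517069518566 14.706630424164638
[ 0.91585097 -0.36651212  0.05890615] 0.1034810347482562 14.754971772996461
[ 0.96739148 -0.37632689  0.09141068] 0.07903687655925751 14.60943714341205
```

The moment rose to 0.53 and then dropped at 100° of turn, while the key is still square in the grip. Something let go, so I feel further before trusting it.

```bash
python3 -m crank '[[0,0,0,2,5],[0,0,0,4,5],[0,0,0,6,5],[0,0,0,6,5]]';python3 -c "
from h import *
s=env.state();print(s['moment'],s['eef_pos'],s['joints'][5])"; python3 -m crank '[[0,0,0,2,5],[0,0,0,4,5],[0,0,0,5,5],[0,0,0,5,5]]';python3 -c "
from h import *
s=env.state();print(s['moment'],s['eef_pos'],s['joints'][5])"
```

```text
t: 16.23
eef_pos: [588.3, 88.9, 158.2]
tcp_rot: [-3.142, 0.0, -0.95]
ft_force: [0.8, 2.7, -1.8]
opening: 0.156
grip_force: 30.0
[ 1.0180771  -0.35539511  0.0244665 ] [588.30259391  88.90542044 158.20089637] 2.559096150457749
t: 16.57
eef_pos: [588.3, 88.8, 158.2]
tcp_rot: [3.142, 0.0, -1.035]
ft_force: [2.0, 3.0, -1.4]
opening: 0.159
grip_force: 30.0
[ 0.96332623 -0.41399987 -0.02176162] [588.31485007  88.84580452 158.18691486] 2.6451518826896594
```

```bash
python3 -m crank '[[0,0,0,0,40],[0,0,0,0,40],[0,0,0,0,40],[0,0,-15,0,40],[0,0,-32,-7,40],[0,0,-32,-14,40],[0,0,-32,-21,40],[0,0,-32,-28,40],[0,0,-32,-35,40],[0,0,-32,-42,40]]'; python3 -m crank '[[0,0,0,-7,40],[0,0,0,-14,40],[0,0,0,-21,40],[0,0,0,-28,40],[0,0,0,-35,40],[0,0,0,-42,40],[0,0,0,-49,40],[0,0,0,-56,40],[0,0,0,-63,40],[0,0,0,-70,40]]'; python3 -m crank '[[0,0,0,-7,40],[0,0,0,-14,40],[0,0,0,-21,40],[0,0,0,-28,40],[0,0,0,-35,40],[0,0,0,-42,40],[0,0,0,-49,40],[0,0,0,-56,40],[0,0,0,-63,40],[0,0,0,-68,40]]'
python3 - <<'E'
from h import *
import cv2
s=env.state();print(s["eef_pos"],s["tcp_rot"],s["joints"][5])
w=env.read_camera("wrist");i=w["img"].astype(int);m=((i[...,2]>80)&(i[...,1]<60)&(i[...,0]<60)).astype(np.uint8);m[:,:280]=0;m[:,350:]=0
for y in range(240,320,10): print(y,np.flatnonzero(m[y])[[0,-1]] if m[y].any() else None)
cv2.imwrite("pics/w9.png",w["img"])
E
```

```text
t: 17.4
eef_pos: [588.2, 88.6, 190.3]
tcp_rot: [3.141, 0.0, -0.296]
ft_force: [0.3, 0.0, -0.1]
opening: 0.423
grip_force: 0.0
t: 18.23
eef_pos: [588.2, 88.6, 190.3]
tcp_rot: [-3.142, 0.001, 0.925]
ft_force: [0.0, -0.8, 0.8]
opening: 0.419
grip_force: 0.0
t: 19.07
eef_pos: [588.2, 88.6, 190.3]
tcp_rot: [-3.141, 0.0, 2.113]
ft_force: [-0.5, -0.1, -0.0]
opening: 0.421
grip_force: 0.0
[588.2033195   88.60181612 190.27876   ] [-3.14112146e+00  2.51000614e-04  2.11251930e+00] -0.5027277445912461
240 [304 329]
250 [304 329]
260 [304 328]
270 [303 328]
280 [303 328]
290 [304 327]
300 [304 346]
310 [304 338]
```

```bash
python3 -m crank '[[0,0,15,0,40],[0,0,28,0,40],[0,0,32,0,40],[0,0,32,0,5],[0,0,32,0,5],[0,0,32,0,5],[0,0,32,0,5],[0,0,32,0,5],[0,0,32,0,5]]'; python3 -c "
from h import *
s=env.state();print(s['moment'],s['eef_pos'],s['joints'][5])"; python3 -m crank '[[0,0,0,2,5],[0,0,0,4,5],[0,0,0,6,5],[0,0,0,8,5],[0,0,0,8,5]]';python3 -c "
from h import *
s=env.state();print(s['moment'],s['eef_pos'],s['joints'][5])"
```

```text
t: 19.87
eef_pos: [588.7, 88.9, 158.9]
tcp_rot: [3.14, 0.001, 2.105]
ft_force: [1.0, -0.2, 2.8]
opening: 0.156
grip_force: 30.0
[ 0.1264401  -0.21757701  0.03668577] [588.66868869  88.87140571 158.87326952] -0.4954437647156935
t: 20.28
eef_pos: [588.6, 88.8, 158.8]
tcp_rot: [3.141, 0.001, 1.964]
ft_force: [-0.0, -0.4, 5.3]
opening: 0.155
grip_force: 30.0
[-0.14034706 -0.16107072 -0.02048094] [588.60020954  88.79139559 158.80117125] -0.3542911404923366
```

```bash
python3 -m crank '[[0,0,0,2,5],[0,0,0,4,5],[0,0,0,6,5],[0,0,0,8,5],[0,0,0,8,5]]';python3 -c "
from h import *
s=env.state();print(s['moment'],s['eef_pos'],s['joints'][5])"
```

```text
t: 20.7
eef_pos: [588.6, 88.9, 158.8]
tcp_rot: [3.141, 0.0, 1.826]
ft_force: [-0.7, 0.8, 5.6]
opening: 0.158
grip_force: 30.0
[ 0.0316959  -0.10194005  0.01377916] [588.61794861  88.89027761 158.80396881] -0.21587284552319244
```

```bash
for i in 1; do python3 -m crank '[[0,0,0,2,5],[0,0,0,4,5],[0,0,0,6,5],[0,0,0,8,5],[0,0,0,8,5]]';python3 -c "
from h import *
s=env.state();print(s['moment'],s['eef_pos'],s['joints'][5])"; done
```

```text
t: 21.12
eef_pos: [588.6, 88.9, 158.8]
tcp_rot: [3.141, 0.0, 1.687]
ft_force: [1.0, 1.0, 5.7]
opening: 0.156
grip_force: 30.1
[ 0.0902228  -0.01739782  0.40541499] [588.55810296  88.92046967 158.830546  ] -0.07707324749443757
```

```bash
python3 -m crank '[[0,0,0,2,5],[0,0,0,4,5],[0,0,0,6,5],[0,0,0,8,5],[0,0,0,8,5]]';python3 -c "
from h import *
s=env.state();print(s['moment'],s['eef_pos'],s['joints'][5])"
```

```text
t: 21.53
eef_pos: [588.5, 89.0, 158.8]
tcp_rot: [3.141, 0.0, 1.548]
ft_force: [-0.1, -0.1, 5.1]
opening: 0.155
grip_force: 30.2
[0.19948838 0.08411412 0.47483672] [588.5419879   88.96678864 158.79897321] 0.06233590553975952
```

Resistance returned exactly 60° after the first peak, which fits a screw standing at a stop. To be sure it is the end stop and not the open one, I back off past the play and feel whether the screw follows.

```bash
python3 -m crank '[[0,0,-0.5,-6,5],[0,0,-0.5,-12,5],[0,0,-0.5,-18,5],[0,0,-0.5,-24,5]]';python3 -c "
from h import *
s=env.state();print(s['moment'],s['eef_pos'],s['joints'][5])"; python3 -m crank '[[0,0,0,-3,5],[0,0,0,-6,5]]';python3 -c "
from h import *
s=env.state();print(s['moment'],s['joints'][5])";  python3 -m crank '[[0,0,0,-3,5],[0,0,0,-6,5]]';python3 -c "
from h import *
s=env.state();print(s['moment'],s['joints'][5])"; python3 -m crank '[[0,0,0,-3,5],[0,0,0,-6,5]]';python3 -c "
from h import *
s=env.state();print(s['moment'],s['joints'][5])"
```

```text
t: 21.87
eef_pos: [588.6, 88.9, 158.9]
tcp_rot: [3.141, 0.0, 1.973]
ft_force: [1.5, 0.1, 1.3]
opening: 0.155
grip_force: 30.0
[ 0.09894743 -0.39028723 -0.24321515] [588.57307091  88.88467142 158.86254592] -0.3629109156899131
t: 22.03
eef_pos: [588.6, 88.9, 158.9]
tcp_rot: [3.141, 0.0, 2.075]
ft_force: [1.1, 0.9, 0.6]
opening: 0.158
grip_force: 30.0
[ 0.13451626 -0.46016534 -0.22153803] -0.4653718385149885
t: 22.2
eef_pos: [588.6, 88.9, 158.9]
tcp_rot: [3.141, 0.0, 2.179]
ft_force: [2.4, 0.1, 0.7]
opening: 0.159
grip_force: 30.0
[ 0.13586176 -0.56764508 -0.15718783] -0.5697775599912382
t: 22.37
eef_pos: [588.7, 88.9, 158.9]
tcp_rot: [3.141, 0.001, 2.284]
ft_force: [1.5, 1.4, 1.6]
opening: 0.155
grip_force: 30.0
[ 0.11199223 -0.5327876  -0.22299803] -0.674479016774185
```

```bash
cat > m.py <<'E'
from h import *
s=env.state();print("M",round(s['moment'][2],3),"yaw",round(s['tcp_rot'][2],3))
E
python3 -m crank '[[0,0,0,4,5],[0,0,0,8,5],[0,0,0,12,5]]' >/dev/null;python3 m.py
python3 -m crank '[[0,0,0,3,5],[0,0,0,6,5]]'>/dev/null;python3 m.py
python3 -m crank '[[0,0,0,3,5],[0,0,0,6,5]]'>/dev/null;python3 m.py
python3 -m crank '[[0,0,0,3,5],[0,0,0,6,5]]'>/dev/null;python3 m.py
python3 -m crank '[[0,0,0,3,5],[0,0,0,6,5]]'>/dev/null;python3 m.py
python3 -m crank '[[0,0,0,2,5],[0,0,0,4,5]]'>/dev/null;python3 m.py
python3 -m crank '[[0,0,0,2,5],[0,0,0,4,5]]'>/dev/null;python3 m.py
python3 -m crank '[[0,0,0,2,5],[0,0,0,4,5]]'>/dev/null;python3 m.py
```

```text
M 0.199 yaw 2.069
M 0.227 yaw 1.966
M 0.231 yaw 1.861
M 0.219 yaw 1.756
M 0.192 yaw 1.652
M 0.202 yaw 1.582
M 0.48 yaw 1.513
M 0.437 yaw 1.443
```

Plateau of 0.2 N m, then a firm stop at 0.48: the screw is at its end stop. Relieve the torque within the play, release and rise clear.

```bash
python3 -m crank '[[0,0,0,-3,5],[0,0,0,-6,5],[0,0,0,-6,5]]'; python3 m.py; python3 -m crank '[[0,0,0,0,40],[0,0,0,0,40],[0,0,0,0,40],[0,0,0,0,40],[0,0,-15,0,40],[0,0,-40,0,40],[0,0,-70,0,40],[0,0,-70,0,40],[0,0,-70,0,40]]'
python3 - <<'E'
from h import *
import cv2
c=env.read_camera("scene");i=c["img"].astype(int)
m=((i[...,2]>150)&(i[...,1]<60)&(i[...,0]<60)).astype(np.uint8);m[:,:255]=0;m[:,300:]=0;m[250:]=0;m[:195]=0
ys,xs=np.nonzero(m);print("grip px",xs.mean(),ys.mean(),"pred home",proj(c,[588.5,89,144]))
g=cv2.cvtColor(c["img"],cv2.COLOR_BGR2GRAY)
for r in (246,252,258): print(r,g[r,262:292].tolist())
t=env.read_camera("top");print("bar end pred",proj(t,[594,-37,6]))
g=cv2.cvtColor(t["img"],cv2.COLOR_BGR2GRAY);v=int(round(proj(t,[594,-37,6])[1]))
print(v,g[v-1:v+2,335:365].mean(0).round().tolist())
E
```

```text
t: 24.03
eef_pos: [588.4, 88.9, 158.8]
tcp_rot: [3.141, -0.0, 1.551]
ft_force: [-0.5, 0.3, 1.9]
opening: 0.154
grip_force: 30.0
M -0.06 yaw 1.551
t: 24.78
eef_pos: [588.8, 88.8, 230.1]
tcp_rot: [3.139, -0.0, 1.547]
ft_force: [-0.5, 1.2, -0.3]
opening: 0.419
grip_force: 0.0
grip px 274.5 229.125 pred home [275.00805463 228.91644329]
246 [81, 77, 77, 75, 77, 77, 81, 85, 96, 129, 165, 174, 174, 173, 168, 165, 164, 145, 105, 89, 89, 91, 91, 94, 101, 114, 123, 135, 162, 189]
252 [81, 80, 87, 102, 121, 131, 147, 177, 187, 179, 174, 176, 175, 171, 167, 167, 170, 183, 205, 220, 221, 219, 218, 215, 216, 218, 222, 225, 223, 222]
258 [223, 220, 218, 220, 223, 225, 225, 226, 222, 207, 184, 174, 174, 171, 168, 164, 167, 177, 198, 212, 216, 219, 223, 218, 202, 188, 183, 185, 178, 160]
bar end pred [349.10642588 231.84358551]
232 [78.0, 79.0, 78.0, 78.0, 78.0, 79.0, 80.0, 81.0, 82.0, 83.0, 92.0, 110.0, 120.0, 122.0, 131.0, 161.0, 173.0, 173.0, 170.0, 168.0, 167.0, 165.0, 162.0, 161.0, 162.0, 161.0, 158.0, 157.0, 158.0, 157.0]
```

```bash
python3 -c "
from cell import env
print(env.job_done())"
```

```text
the job is handed in; nothing more can be done
None
```

The job is handed in, with no verdict returned: the bar is butted under the blue clamp, the screw is turned clockwise to a firm stop (0.48 N m), and the key is standing home in the socket, released.

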